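# Free the stuck carriage of a slide copier, run it home to its hidden stop and clamp it

## Robot

A 6-joint arm with a two-finger parallel gripper is mounted at the origin on a cart in front of the work surface, level with it; the furniture and walls round the work are solid. World frame = base frame: x ahead of the robot, y to its left, z up, the work surface at z = 0. Lengths are in m, angles in rad, forces in N, time in s.
With the tool pointing down it reaches from about 0.25 to 0.725 m from the base axis. Payload 9.7 kg.
Tool frame: the origin (TCP) lies at the centre of the arm's flange, where the gripper is bolted on; the fingertips stand 173 mm ahead of it and the grasp point (between the pads) lies 155 mm ahead of it; z points along the fingers, y is the line along which they close (so a half turn about z gives the same grasp; the last joint's range is limited). The gripper opens to 85 mm and grips with 20 to 120 N. Pads are 22 mm wide; open, the fingers measure 114 mm over their backs; the gripper's body (76 mm by 85 mm) begins 54 mm behind the grasp point. The pads swing forward as they close: fully open they stand 13 mm farther back than shut.
Start: joints at [-1.241, 0.087, 0.176, 1.66, 0, 1.571], TCP at [0.178, -0.52, 0.405] pointing down, gripper open.
Joint ranges: [-3.13, 3.13], [-0.85, 1.81], [-1.15, 1.24], [-2.2, 2.28], [-1.44, 1.52], [-3.14, 3.14]. Speed limits (rad/s): [2.22, 2.22, 2.57, 3.14, 3.14, 3.14].

## Interface

Orientations are given as a unit quaternion [x, y, z, w].
In Python, from cell import read_state, optics, order, spotter gives the robot as it stands. The module is installed in compiled form; this text tells all that it offers.
- The arm moves only by the tool arm_command, never from a script. Its argument "steps" is one flat list of numbers, 7 for each row, row after row: the shift along the tool's x, y, z in mm, then the turn, a rotation vector about the tool's x, y, z in degrees, then the finger opening in mm, from 0 to 85.4. A call has 1 to 5 rows; each row is the pose to reach, as a shift and turn from the pose commanded when the call began, along the tool's axes at that moment; what a row does not reach only later rows make up. A row lasts 1/8 s, in which the tool goes at most 62.5 mm and 10.7 degrees, less where a joint would pass 70% of its speed; a pose out of reach is approached as far as the arm can. A call with a gripper value outside its range is refused whole. The fingers move at their own pace and stop on an object; "squeeze" is the grip in N (left out, the last holds). Time passes only in rows, so rows that repeat a pose let the fingers close. It gives the time, the measured TCP pose, the force, the opening and the grip force at its end, in the units of the state.
- read_state(): the state, without advancing time (a new reading comes with each control period).
- optics.grab_frame(name): name is "scene" or "top"; returns a dict with "img" (400x640x3 uint8, blue, green, red), "K" (3x3 intrinsics, pixels), "pose" (4x4, takes a point from camera to world coordinates). Camera axes: x right, y down, z forward; pixel columns grow to the right and rows downward; lengths in m; the calibration is good to about 2 mm. A picture is of the moment at which its call begins. There is no depth.
- order.job_done(): hands the job in; it is judged then, once.
Trained networks look in a picture, given as the dict that the camera call returned (one of the last four; its "shot" number tells which), for a name from the list of things; names that differ only in an ending like _2 or _b are one class to them, and where a whole thing is asked for, a point or a joint stands for the part that bears it (a point fixed in the world has none). Each returns a list of dicts, best first, with "p" (0 to 1); they miss things now and then, are a little off and sometimes report something else, mostly with a low value. They report only what shows in the picture. A call takes as long as a camera call.
- spotter.recognise(thing, picture): "location" ([x, y, z] in m, in world coordinates, good to about 4 mm: the middle of the surface that is visible of it).
- spotter.masks_of(thing, picture): "mask" (400x640 bool, what is visible of it).
The state is a dict: "time_s": time; "joint_pos": joint angles; "dq": joint speeds; "tau": joint torques, N m; "tool_pos": TCP position; "ee_rot": TCP orientation; "ft_force": force on the tool from outside, world axes, zero at the start; "ft_torque": the same for the moment, N m; "finger_gap": opening from 0.0 (shut) to 1.0 (fully open); "grasp_force": force on a finger pad.
Only numpy, scipy, OpenCV 4.12 (cv2) and the standard library are available. Lean on these libraries where they do the work, as an engineer would, in place of code of your own. Each camera call takes 0.05 s, during which the arm holds its last target. There are 200 camera calls.

## Task

The slide carriage of the phone slide copier (the one with the blue grip) has gummed up on its rail. Push it until it breaks free and on into the grey hood until it is pressed home against the rubber-faced stop hidden in there, gently enough not to strain the stop, and then swing the clamp lever with the red peg all the way round so that the carriage is locked there, still touching the stop. Leave the phone lying where it is on the hood.

Things in the scene. Friction and masses are not known exactly. Their poses are not given: they have to be found in the camera images.
- copier: phone slide copier, fixed to the desk: aluminium bed 397 x 112 mm, 10 mm high, with two rods for the carriage and a grey hood over one end. Origin under the bed, on the rail's centre line; x runs along the rail into the hood (push direction), bed from x = -205 to 192 mm; y points toward the robot; the clamp stands on the far (-y) side; z up. Behind the grip nothing stands above 32 mm
- hood: grey box over the rail's end, x = 26 to 190 mm in the copier's frame, 110 mm wide, top 88 mm high, open toward the carriage below 50 mm; same origin and axes as the copier. It hides the stop, set anew each time: the carriage meets it 80 to 110 mm from the rear end of its travel
- carriage: dark steel carriage, deck 165 x 84 mm, 26 to 36 mm above the desk, 0.25 to 0.5 kg, with a white-framed slide at its front and a blue grip at its rear. Its origin and axes are the copier's when it stands at its rear end, so its x offset from the copier is its travel; it starts at 0 to 20 mm
- handle (a point): centre of the carriage's blue upright grip, a rounded block 22 mm along the rail, 32 mm across, from 35 to 85 mm above the desk. Old grease holds the carriage up to a travel of 35 to 60 mm (it differs): there it takes some 6 to 16 N, jerkily, to push it; past that it suddenly runs free with about 3 N of friction and stays where it is left
- clamp (a joint): clamp lever angle, rad: 0 = open, pointing out from the rail, away from the robot (copier -y); turns clockwise seen from above to its end at 1.4, pointing back along the rail (copier -x) away from the hood, where its cam holds the carriage's edge and draws it onto the stop with up to 4 N more. Starts at 0 to 0.25, needs 2 to 5 N at the peg, stays where it is left
- clamp_peg (a point): middle of the red upright peg at the clamp lever's end: 14 mm diameter, from 46 to 80 mm above the desk, this point 64 mm above it; 60 mm from the lever's axis
- clamp_hinge (a point): point on the clamp lever's vertical axis, fixed to the copier at x = -30, y = -68 mm, at the peg's height of 64 mm
- phone: black phone 154 x 75 x 10 mm lying loose, screen up, on the hood's roof; origin at the centre of its underside, 88 mm above the desk
- hood_mouth (a point): centre of the hood's open mouth, 31 mm above the desk. On the hidden stop: its rubber face yields at about 1.5 N per mm (more if hit fast) over 6 mm, then is solid. The carriage is home when it presses on it with 3 N or more; above 12 N the stop's screw is strained. When let go, the carriage's friction keeps it against the rubber

How it is judged:
On the way, in this order (a step that is already met when the one before it is completed fails the run):
1. the carriage is pressed home against the hidden stop with at least 3 N (contact force between carriage and hood above 3 N), for 0.15 s.
2. the clamp lever is swung round beyond 1.2 rad (value of joint clamp above 1.2 rad), for 0.2 s.
At the end, for the whole second after the job is handed in: The carriage rests still touching the stop in the hood (at least 0.3 N between them, at rest) and the clamp lever stands beyond 1.2 rad of its 1.4 rad (contact force between carriage and hood above 0.3 N and value of joint clamp above 1.2 rad and linear speed of carriage below 0.01 m/s).
It fails at once if more than 12 N on the hidden stop (contact force between carriage and hood above 12 N).
It fails at once if the phone shifted by more than 8 mm (distance of phone from where it was at the start of the episode above 0.008 m).
It also fails if it takes over 61 s, if anything falls off the work surface, if the arm or the gripper's body presses on something with over 40 N, if the wrist force passes 120 N, or if a joint passes its speed limit or range.

## Working session

There is one attempt and no reset: what is moved stays moved. The work goes in short steps, Python scripts to look and compute and a tool call to move; the robot and the scene stay as the last step left them, time stands still between calls to the robot, and variables do not carry over. Pictures are saved under pics/ and viewed, at most 10 in all, crops included, and the job is handed in when it is done.

Besides the shell and the picture viewer there is one more tool, called after "Emit:" by a JSON object that holds its "method" and its "body". arm_command: Moves the arm, as the interface text tells. Its arguments: {"type":"object","properties":{"steps":{"type":"array"},"squeeze":{"type":"number"}},"required":["steps"]}

```bash
mkdir -p pics; cat > h.py <<'E'
import numpy as np, cv2
from cell import read_state, optics, order, spotter
from scipy.spatial.transform import Rotation as R
E
python3 - <<'E'
from h import *
s=read_state(); print(s)
for c in ["scene","top"]:
    f=optics.grab_frame(c); cv2.imwrite(f"pics/{c}0.png",f["img"]); print(c,f["K"].round(0).tolist(),f["pose"].round(3).tolist())
    for t in ["copier","hood","carriage","handle","clamp_peg","clamp_hinge","phone","hood_mouth"]:
        r=spotter.recognise(t,f); print(t,[(np.round(a["location"],4).tolist(),round(a["p"],2)) for a in r[:2]])
E
```

```text
{'time_s': 0.0, 'joint_pos': array([-1.24098421e+00,  8.74859040e-02,  1.75092562e-01,  1.65980743e+00,
       -2.62337258e-05,  1.57081568e+00]), 'dq': array([ 7.86521559e-04, -3.33223959e-05, -3.87915936e-04,  5.10628790e-04,
       -1.43393861e-04,  1.75999578e-04]), 'tau': array([ 1.40162065e-04, -5.20394683e+01,  4.64800787e+01,  1.64504122e-02,
        2.79044990e-06,  9.65467599e-07]), 'tool_pos': array([ 0.17812262, -0.5203562 ,  0.40394738]), 'ee_rot': array([ 9.86435124e-01,  1.64150090e-01, -1.28222224e-04, -6.90541599e-04]), 'ft_force': array([-0.29979815, -1.11369416, -0.14878154]), 'ft_torque': array([0.05756611, 0.02599172, 0.01649248]), 'grasp_force': 0.0, 'finger_gap': 1.0040127270939405}
scene [[441.0, 0.0, 324.0], [0.0, 441.0, 194.0], [0.0, 0.0, 1.0]] [[0.895, -0.32, 0.309, 0.282], [-0.445, -0.637, 0.629, -0.593], [-0.004, -0.701, -0.713, 0.731], [0.0, 0.0, 0.0, 1.0]]
copier [([0.4992, -0.0377, 0.0362], 0.62)]
hood [([0.4497, 0.059, 0.0782], 0.72)]
carriage [([0.5041, -0.0816, 0.0358], 0.74)]
handle [([0.5, -0.0397, 0.0396], 0.73), ([0.5061, -0.0799, 0.0372], 0.64)]
clamp_peg [([0.5823, -0.0204, 0.0473], 0.94)]
clamp_hinge [([0.5026, -0.0374, 0.0372], 0.98)]
phone [([0.4845, 0.1039, 0.1046], 0.8)]
hood_mouth [([0.4479, 0.0603, 0.0789], 0.65)]
top [[408.0, 0.0, 312.0], [0.0, 408.0, 198.0], [0.0, 0.0, 1.0]] [[0.008, -0.992, 0.124, 0.47], [-1.0, -0.007, 0.005, 0.011], [-0.004, -0.124, -0.992, 0.926], [0.0, 0.0, 0.0, 1.0]]
copier [([0.5158, -0.0413, 0.0365], 0.88)]
hood [([0.4674, 0.1016, 0.0939], 0.66)]
carriage [([0.5111, -0.0747, 0.0374], 0.86)]
handle [([0.5137, -0.0716, 0.0393], 0.92)]
clamp_peg [([0.5811, -0.0197, 0.0446], 0.81)]
clamp_hinge [([0.5129, -0.0396, 0.0369], 0.74)]
phone [([0.4876, 0.108, 0.0945], 0.58)]
hood_mouth [([0.4645, 0.1025, 0.0892], 0.59)]
```

View pics/top0.png

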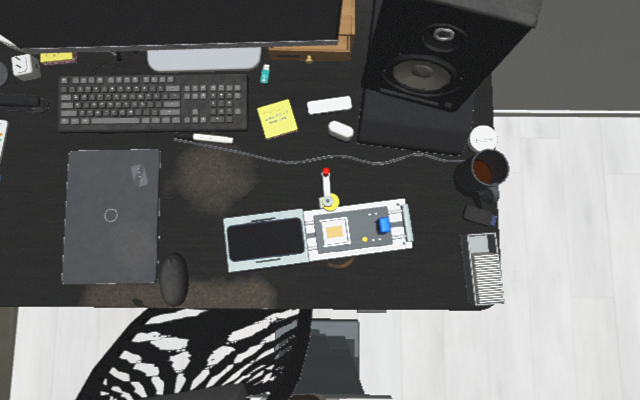

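View pics/scene0.png

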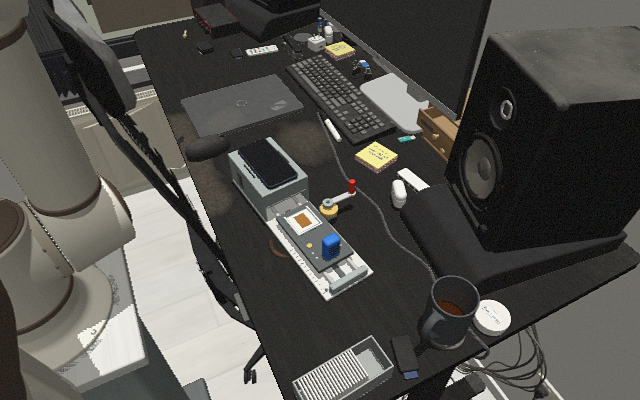

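```bash
cat >> h.py <<'E'
def pix2z(f,u,v,z):
    P=f["pose"]; d=P[:3,:3]@np.linalg.solve(f["K"],[u,v,1.]); o=P[:3,3]
    return o+d*(z-o[2])/d[2]
def colcent(f,col,box):
    h=cv2.cvtColor(f["img"],cv2.COLOR_BGR2HSV).astype(int); H,S,V=h[...,0],h[...,1],h[...,2]
    m=((H>100)&(H<125)&(S>150)&(V>60)) if col=="blue" else (((H<6)|(H>174))&(S>170)&(V>80))
    b=np.zeros_like(m); x0,x1,y0,y1=box; b[y0:y1,x0:x1]=1; m&=b
    n,l,st,c=cv2.connectedComponentsWithStats(m.astype(np.uint8)); k=1+np.argmax(st[1:,4]); return c[k],st[k]
def tri(fs,uvs):
    A=[];B=[]
    for f,(u,v) in zip(fs,uvs):
        d=f["pose"][:3,:3]@np.linalg.solve(f["K"],[u,v,1.]); d/=np.linalg.norm(d); M=np.eye(3)-np.outer(d,d); A.append(M);B.append(M@f["pose"][:3,3])
    return np.linalg.solve(sum(A),sum(B))
E
python3 - <<'E'
from h import *
T=optics.grab_frame("top");S=optics.grab_frame("scene")
for c,bt,bs in [("blue",(360,410,200,250),(310,350,225,265)),("red",(310,340,160,182),(340,362,172,200))]:
    a,sa=colcent(T,c,bt);b,sb=colcent(S,c,bs); print(c,a,sa,b,sb,tri([T,S],[a,b]).round(4))
cv2.imwrite("pics/topc.png",cv2.resize(T["img"][160:290,210:430],None,fx=3.6,fy=3.6,interpolation=cv2.INTER_CUBIC))
cv2.imwrite("pics/scc.png",cv2.resize(S["img"][130:305,220:380],None,fx=3.4,fy=3.4,interpolation=cv2.INTER_CUBIC))
E
```

```text
blue [383.875 224.625] [378 217  13  16 160] [329.33807829 244.87188612] [322 233  18  27 281] [ 0.5188 -0.1348  0.0679]
red [325.76315789 170.78947368] [323 168   7   8  38] [351.48717949 185.52564103] [349 179   7  15  78] [ 0.6334 -0.0126  0.0674]
```

View pics/topc.png

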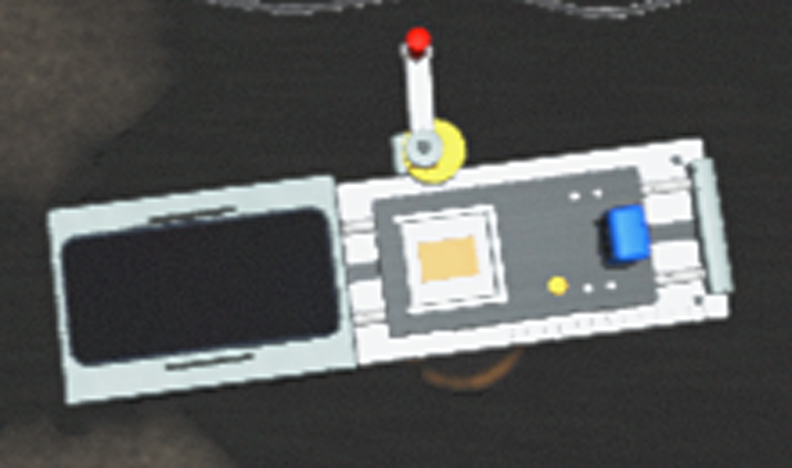

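View pics/scc.png

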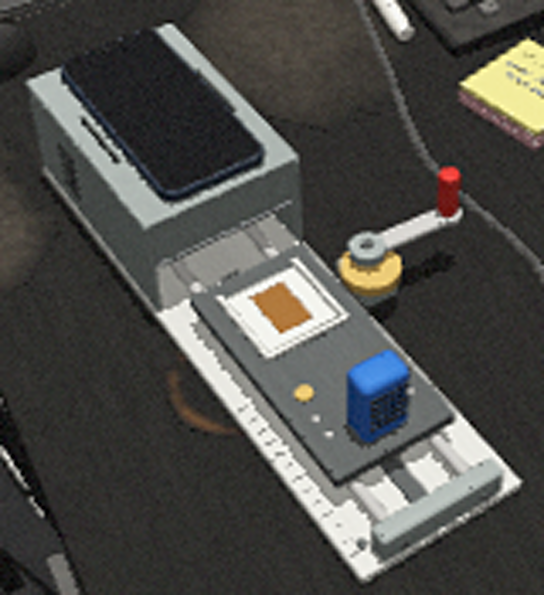

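```bash
cat > fit.py <<'E'
from h import *
from scipy.optimize import least_squares
T=optics.grab_frame("top");S=optics.grab_frame("scene")
X=np.array([[190,-55,88],[26,-55,88],[26,55,88],[190,55,88],[-205,-56,10],[-205,56,10]])/1e3
tp=(np.array([[48,212],[335,178],[357,367],[67,403],[700,140],[729,316]])+.5)/3.6-.5+[210,160]
sp=(np.array([[165,25],[298,158],[150,225],[30,85],[521,484],[365,578]])+.5)/3.4-.5+[220,130]
def proj(f,W):
    P=f["pose"]; c=(W-P[:3,3])@P[:3,:3]; q=c@f["K"].T; return q[:,:2]/q[:,2:]
def W(p,X):
    c,s=np.cos(p[2]),np.sin(p[2]); return X@np.array([[c,s,0],[-s,c,0],[0,0,1]])+[p[0],p[1],0]
for sel in ("t","s","ts"):
    fn=lambda p: np.concatenate([(proj(f,W(p,X))-q).ravel() for n,f,q in (("t",T,tp),("s",S,sp)) if n in sel])
    r=least_squares(fn,[.5,-.03,1.6]); print(sel,r.x.round(4),np.abs(r.fun).max().round(2))
p=r.x; np.save("cop.npy",p)
inv=lambda w:(np.array(w)-[p[0],p[1],0])@np.array([[np.cos(p[2]),-np.sin(p[2]),0],[np.sin(p[2]),np.cos(p[2]),0],[0,0,1]])
print("grip cop",inv([.5188,-.1348,.0679]).round(4),"peg",inv([.6334,-.0126,.0674]).round(4))
print("hinge w",W(p,np.array([[-.03,-.068,.064]])).round(4))
ee=R.from_quat(read_state()["ee_rot"]); print("tool axes cols\n",ee.as_matrix().round(3))
E
python3 fit.py
```

```text
t [0.5008 0.0029 1.7054] 0.82
s [0.5017 0.0038 1.7112] 1.57
ts [0.5012 0.0032 1.7085] 1.69
grip cop [-0.1391  0.0016  0.0679] peg [-0.0338 -0.1287  0.0674]
hinge w [[ 0.5727 -0.0172  0.064 ]]
tool axes cols
 [[ 0.946  0.324  0.   ]
 [ 0.324 -0.946 -0.   ]
 [ 0.     0.    -1.   ]]
```

```bash
cat >> h.py <<'E'
def C2W(x,y,z):  # copier mm -> world m
    p=np.load("cop.npy"); c,s=np.cos(p[2]),np.sin(p[2]); return np.array([p[0]+(c*x-s*y)/1e3,p[1]+(s*x+c*y)/1e3,z/1e3])
def go(x,y,ztcp,ang=None):  # ang: world angle (deg) of tool y
    s=read_state(); M=R.from_quat(s["ee_rot"]).as_matrix()
    d=M.T@(C2W(x,y,ztcp)-s["tool_pos"])*1e3
    out=d.round(1).tolist()
    if ang is not None:
        a=np.radians(ang); Y=np.array([np.cos(a),np.sin(a),0]); Z=np.array([0,0,-1.]); T=np.column_stack([np.cross(Y,Z),Y,Z])
        out+=np.degrees(R.from_matrix(M.T@T).as_rotvec()).round(1).tolist()
    return out
E
python3 - <<'E'
from h import *
print(go(-139,0.5,300,97.9-90), go(-139,.5,217))
E
```

```text
[448.2, -254.4, 104.7, 0.0, -0.0, -79.0] [448.2, -254.4, 187.7]
```

Emit:
{"method": "arm_command", "body": {"steps": [45,-25,0,0,0,-8,70,95,-54,0,0,0,-18,70,145,-82,0,0,0,-28,70,195,-111,0,0,0,-37,70,245,-139,0,0,0,-45,70]}}

```text
time_s: 1.72
tool_pos: [0.3658, -0.3079, 0.4049]
ee_rot: [0.847, 0.531, 0.0, 0.0]
ft_force: [0.5, -1.4, -0.0]
finger_gap: 0.823
grasp_force: 0.0
```

```bash
python3 - <<'E'
from h import *
print(go(-139,0.5,300,7.9), go(-139,.5,217),read_state()["joint_pos"],read_state()["time_s"])
E
```

```text
[223.2, 63.0, 104.9, 0.0, 0.0, -33.7] [223.2, 63.0, 187.9] [-6.99751700e-01 -8.48324243e-02  4.44934647e-03  1.65933657e+00
  5.17265075e-06  1.32198180e+00] 1.725
```

Emit:
{"method": "arm_command", "body": {"steps": [45,13,20,0,0,-8,70,95,27,45,0,0,-16,70,145,41,70,0,0,-24,70,190,54,90,0,0,-31,70,223,63,105,0,0,-33.7,70]}}

```text
time_s: 2.35
tool_pos: [0.5205, -0.1353, 0.2987]
ee_rot: [0.657, 0.754, -0.0, -0.0]
ft_force: [0.3, 0.0, 0.2]
finger_gap: 0.819
grasp_force: 0.0
```

```bash
python3 - <<'E'
from h import *
print(go(-139,0.5,300,7.9), go(-139,.5,217),read_state()["joint_pos"],read_state()["time_s"])
f=optics.grab_frame("scene"); cv2.imwrite("pics/s1.png",cv2.resize(f["img"][80:305,200:450],None,fx=2.5,fy=2.5))
E
```

```text
[0.8, -0.6, -1.3, -0.0, -0.0, -0.1] [0.8, -0.6, 81.7] [-2.54228474e-01  4.40641611e-02 -7.37551388e-02  1.45352637e+00
  5.30902027e-05  1.18010391e+00] 2.35
```

View pics/s1.png

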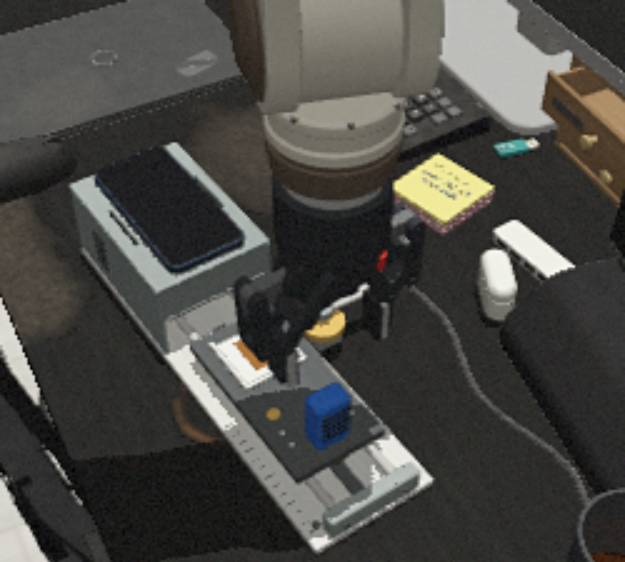

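The picture shows the open gripper hovering above the blue grip (crop 328,415), fingers straddling the rail, phone untouched. Descend.

Emit:
{"method": "arm_command", "body": {"steps": [0.8,-0.6,30,0,0,0,70,0.8,-0.6,60,0,0,0,70,0.8,-0.6,78,0,0,0,70,0.8,-0.6,81,0,0,0,60,0.8,-0.6,81,0,0,0,50], "squeeze": 40}}

```text
time_s: 3.02
tool_pos: [0.5191, -0.1364, 0.2195]
ee_rot: [0.659, 0.752, 0.0, 0.0]
ft_force: [0.3, 0.4, 1.0]
finger_gap: 0.584
grasp_force: 0.0
```

Emit:
{"method": "arm_command", "body": {"steps": [0,0,0,0,0,0,35,0,0,0,0,0,0,20,0,0,0,0,0,0,20,0,0,0,0,0,0,20,0,0,0,0,0,0,20]}}

```text
time_s: 3.65
tool_pos: [0.5196, -0.1364, 0.22]
ee_rot: [0.659, 0.752, 0.001, 0.001]
ft_force: [4.6, 0.0, 5.6]
finger_gap: 0.372
grasp_force: 41.7
```

```bash
python3 - <<'E'
from h import *
s=read_state();print(go(-139,0.5,217),s["ft_force"].round(1),s["finger_gap"],s["grasp_force"])
f=optics.grab_frame("scene"); cv2.imwrite("pics/s2.png",cv2.resize(f["img"][130:305,230:390],None,fx=3.4,fy=3.4))
E
```

```text
[1.8, 0.5, 3.0] [4.6 0.  5.6] 0.372136877708374 41.71071767807007
```

View pics/s2.png

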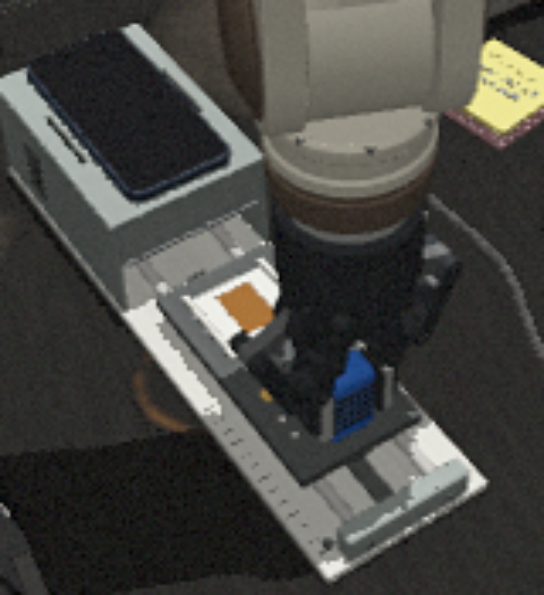

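The pads hold the blue grip (crop 355,400) on both sides, opening ≈ 32 mm. Tool +x is the push direction.

Emit:
{"method": "arm_command", "body": {"steps": [3,0,0,0,0,0,20,6,0,0,0,0,0,20,9,0,0,0,0,0,20,12,0,0,0,0,0,20,15,0,0,0,0,0,20]}}

```text
time_s: 4.32
tool_pos: [0.5177, -0.1221, 0.2201]
ee_rot: [0.659, 0.752, 0.0, 0.002]
ft_force: [5.7, -6.3, 5.8]
finger_gap: 0.371
grasp_force: 41.8
```

Emit:
{"method": "arm_command", "body": {"steps": [3,0,0,0,0,0,20,6,0,0,0,0,0,20,9,0,0,0,0,0,20,12,0,0,0,0,0,20,15,0,0,0,0,0,20]}}

```text
time_s: 4.95
tool_pos: [0.5156, -0.1072, 0.2201]
ee_rot: [0.659, 0.752, 0.0, 0.002]
ft_force: [5.1, -7.1, 5.7]
finger_gap: 0.368
grasp_force: 41.9
```

Emit:
{"method": "arm_command", "body": {"steps": [3,0,0,0,0,0,20,6,0,0,0,0,0,20,9,0,0,0,0,0,20,12,0,0,0,0,0,20,15,0,0,0,0,0,20]}}

```text
time_s: 5.58
tool_pos: [0.5136, -0.0923, 0.2201]
ee_rot: [0.659, 0.752, 0.0, 0.002]
ft_force: [5.1, -5.8, 5.0]
finger_gap: 0.367
grasp_force: 41.8
```

```bash
cat > chk.py <<'E'
from h import *
p=np.load("cop.npy"); ex=np.array([np.cos(p[2]),np.sin(p[2])]); s=read_state()
ct=(s["tool_pos"][:2]-p[:2]); print("x",round(ct@ex*1e3,1),"y",round((-ct[0]*ex[1]+ct[1]*ex[0])*1e3,1),"Fx",round(s["ft_force"][:2]@ex,1),s["ft_force"].round(1),"t",s["time_s"],s["finger_gap"].round(3),s["joint_pos"].round(2))
E
python3 chk.py
```

```text
Traceback (most recent call last):
  File "chk.py", line 3, in <module>
    ct=(s["tool_pos"][:2]-p[:2]); print("x",round(ct@ex*1e3,1),"y",round((-ct[0]*ex[1]+ct[1]*ex[0])*1e3,1),"Fx",round(s["ft_force"][:2]@ex,1),s["ft_force"].round(1),"t",s["time_s"],s["finger_gap"].round(3),s["joint_pos"].round(2))
                                                                                                                                                                                     ^^^^^^^^^^^^^^^^^^^^^
AttributeError: 'float' object has no attribute 'round'
```

Emit:
{"method": "arm_command", "body": {"steps": [3,0,0,0,0,0,20,6,0,0,0,0,0,20,9,0,0,0,0,0,20,12,0,0,0,0,0,20,12,0,0,0,0,0,20]}}

```text
time_s: 6.2
tool_pos: [0.5119, -0.0799, 0.2201]
ee_rot: [0.659, 0.752, 0.001, 0.001]
ft_force: [3.6, 1.3, 7.5]
finger_gap: 0.368
grasp_force: 42.0
```

Emit:
{"method": "arm_command", "body": {"steps": [0.7,0,0,0,0,0,20,1.4,0,0,0,0,0,20,2,0,0,0,0,0,20]}}

```text
time_s: 6.58
tool_pos: [0.5117, -0.0784, 0.2201]
ee_rot: [0.659, 0.752, 0.0, 0.002]
ft_force: [4.2, -5.0, 6.6]
finger_gap: 0.368
grasp_force: 41.9
```

Emit:
{"method": "arm_command", "body": {"steps": [0.6,0,0,0,0,0,20,1.2,0,0,0,0,0,20,1.8,0,0,0,0,0,20,2.4,0,0,0,0,0,20]}}

```text
time_s: 7.08
tool_pos: [0.5114, -0.076, 0.2201]
ee_rot: [0.659, 0.752, 0.0, 0.002]
ft_force: [3.1, -5.8, 6.0]
finger_gap: 0.368
grasp_force: 41.9
```

Emit:
{"method": "arm_command", "body": {"steps": [0.6,0,0,0,0,0,20,1.2,0,0,0,0,0,20,1.8,0,0,0,0,0,20,2.4,0,0,0,0,0,20]}}

```text
time_s: 7.58
tool_pos: [0.5111, -0.0737, 0.2201]
ee_rot: [0.659, 0.752, 0.0, 0.002]
ft_force: [4.6, -5.7, 6.4]
finger_gap: 0.371
grasp_force: 41.9
```

```bash
sed -i 's/s\["finger_gap"\].round(3)/round(s["finger_gap"],3)/' chk.py; python3 chk.py
```

```text
x -77.5 y 0.8 Fx -6.3 [ 4.6 -5.7  6.4] t 7.575 0.371 [-0.14  0.01 -0.26  1.3  -0.    1.3 ]
```

Emit:
{"method": "arm_command", "body": {"steps": [0.6,0,0,0,0,0,20,1.2,0,0,0,0,0,20,1.8,0,0,0,0,0,20,2.4,0,0,0,0,0,20]}}

```text
time_s: 8.07
tool_pos: [0.5108, -0.0713, 0.2201]
ee_rot: [0.659, 0.752, 0.0, 0.002]
ft_force: [3.9, -5.4, 6.0]
finger_gap: 0.368
grasp_force: 41.9
```

Emit:
{"method": "arm_command", "body": {"steps": [0.6,0,0,0,0,0,20,1.2,0,0,0,0,0,20,1.8,0,0,0,0,0,20,2.4,0,0,0,0,0,20]}}

```text
time_s: 8.57
tool_pos: [0.5104, -0.0689, 0.2201]
ee_rot: [0.659, 0.752, 0.0, 0.002]
ft_force: [4.1, -4.8, 7.0]
finger_gap: 0.369
grasp_force: 41.9
```

Emit:
{"method": "arm_command", "body": {"steps": [0.6,0,0,0,0,0,20,1.2,0,0,0,0,0,20,1.8,0,0,0,0,0,20,2.4,0,0,0,0,0,20]}}

```text
time_s: 9.07
tool_pos: [0.5101, -0.0665, 0.2201]
ee_rot: [0.659, 0.752, 0.0, 0.002]
ft_force: [3.6, -5.6, 7.0]
finger_gap: 0.364
grasp_force: 41.9
```

Emit:
{"method": "arm_command", "body": {"steps": [0.6,0,0,0,0,0,20,1.2,0,0,0,0,0,20,1.8,0,0,0,0,0,20,2.4,0,0,0,0,0,20]}}

```text
time_s: 9.57
tool_pos: [0.5098, -0.0641, 0.22]
ee_rot: [0.659, 0.752, 0.0, 0.002]
ft_force: [3.8, -5.6, 6.6]
finger_gap: 0.369
grasp_force: 42.0
```

Emit:
{"method": "arm_command", "body": {"steps": [0.6,0,0,0,0,0,20,1.2,0,0,0,0,0,20,1.8,0,0,0,0,0,20,2.4,0,0,0,0,0,20]}}

```text
time_s: 10.07
tool_pos: [0.5095, -0.0617, 0.2201]
ee_rot: [0.659, 0.752, 0.0, 0.002]
ft_force: [3.2, -4.3, 7.0]
finger_gap: 0.369
grasp_force: 42.0
```

Emit:
{"method": "arm_command", "body": {"steps": [0.6,0,0,0,0,0,20,1.2,0,0,0,0,0,20,1.8,0,0,0,0,0,20,2.4,0,0,0,0,0,20]}}

```text
time_s: 10.58
tool_pos: [0.5091, -0.0594, 0.2201]
ee_rot: [0.659, 0.752, 0.0, 0.002]
ft_force: [3.5, -5.4, 7.4]
finger_gap: 0.374
grasp_force: 42.0
```

Emit:
{"method": "arm_command", "body": {"steps": [0.6,0,0,0,0,0,20,1.2,0,0,0,0,0,20,1.8,0,0,0,0,0,20,2.4,0,0,0,0,0,20]}}

```text
time_s: 11.08
tool_pos: [0.5088, -0.057, 0.22]
ee_rot: [0.659, 0.752, 0.0, 0.002]
ft_force: [4.1, -4.5, 6.9]
finger_gap: 0.37
grasp_force: 42.0
```

Emit:
{"method": "arm_command", "body": {"steps": [0.6,0,0,0,0,0,20,1.2,0,0,0,0,0,20,1.8,0,0,0,0,0,20,2.4,0,0,0,0,0,20]}}

```text
time_s: 11.58
tool_pos: [0.5085, -0.0546, 0.2201]
ee_rot: [0.659, 0.752, 0.0, 0.002]
ft_force: [2.8, -5.7, 6.1]
finger_gap: 0.374
grasp_force: 42.0
```

Emit:
{"method": "arm_command", "body": {"steps": [0.6,0,0,0,0,0,20,1.2,0,0,0,0,0,20,1.8,0,0,0,0,0,20,2.4,0,0,0,0,0,20]}}

```text
time_s: 12.08
tool_pos: [0.5082, -0.0523, 0.22]
ee_rot: [0.659, 0.752, 0.0, 0.002]
ft_force: [3.2, -5.8, 7.4]
finger_gap: 0.369
grasp_force: 42.0
```

Emit:
{"method": "arm_command", "body": {"steps": [0.6,0,0,0,0,0,20,1.2,0,0,0,0,0,20,1.8,0,0,0,0,0,20,2.4,0,0,0,0,0,20]}}

```text
time_s: 12.58
tool_pos: [0.5079, -0.0501, 0.2201]
ee_rot: [0.659, 0.752, -0.0, 0.002]
ft_force: [3.9, -9.3, 6.4]
finger_gap: 0.371
grasp_force: 41.9
```

Emit:
{"method": "arm_command", "body": {"steps": [0.3,0,0,0,0,0,20,0.6,0,0,0,0,0,20,0.6,0,0,0,0,0,20]}}

```text
time_s: 12.95
tool_pos: [0.5078, -0.0495, 0.2201]
ee_rot: [0.659, 0.752, -0.0, 0.002]
ft_force: [3.9, -8.3, 6.8]
finger_gap: 0.369
grasp_force: 41.9
```

```bash
python3 chk.py
```

```text
x -53.2 y 0.7 Fx -8.8 [ 3.9 -8.3  6.8] t 12.95 0.369 [-0.1  -0.   -0.27  1.3  -0.    1.34]
```

Emit:
{"method": "arm_command", "body": {"steps": [0.3,0,0,0,0,0,20,0.6,0,0,0,0,0,20,0.6,0,0,0,0,0,20,0.6,0,0,0,0,0,20]}}

```text
time_s: 13.45
tool_pos: [0.5078, -0.049, 0.2201]
ee_rot: [0.659, 0.752, -0.0, 0.002]
ft_force: [3.7, -9.6, 7.1]
finger_gap: 0.372
grasp_force: 41.9
```

```bash
python3 chk.py
```

```text
x -52.6 y 0.7 Fx -10.0 [ 3.7 -9.6  7.1] t 13.45 0.372 [-0.1  -0.   -0.27  1.3  -0.    1.34]
```

Emit:
{"method": "arm_command", "body": {"steps": [0.3,0,0,0,0,0,20,0.3,0,0,0,0,0,20,0.3,0,0,0,0,0,20,0.3,0,0,0,0,0,20]}}

```text
time_s: 13.95
tool_pos: [0.5077, -0.0487, 0.2201]
ee_rot: [0.659, 0.752, -0.0, 0.002]
ft_force: [3.6, -9.5, 7.2]
finger_gap: 0.37
grasp_force: 41.9
```

Emit:
{"method": "arm_command", "body": {"steps": [0,0,0,0,0,0,40,0,0,0,0,0,0,50,0,0,0,0,0,0,60,0,0,0,0,0,0,60]}}

```text
time_s: 14.45
tool_pos: [0.507, -0.0477, 0.2185]
ee_rot: [0.659, 0.752, -0.0, -0.0]
ft_force: [-0.4, 0.2, 0.4]
finger_gap: 0.702
grasp_force: 0.0
```

```bash
python3 chk.py; python3 - <<'E'
from h import *
T=optics.grab_frame("top");S=optics.grab_frame("scene")
try:
  a,sa=colcent(T,"red",(305,345,155,190));b,sb=colcent(S,"red",(335,370,165,205)); print(sa,sb,tri([T,S],[a,b]))
except Exception as e: print(e)
print(go(-33,-128,300,57.8),[0.,0.,-80])
E
```

```text
x -51.2 y 1.3 Fx 0.2 [-0.4  0.2  0.4] t 14.45 0.702 [-0.09  0.   -0.27  1.3   0.    1.34]
[323 168   5   7  21] [349 179   7  15  81] [ 0.63501344 -0.01035246  0.06440099]
[18.9, 129.1, -81.4, -0.0, -0.0, -50.2] [0.0, 0.0, -80]
```

Emit:
{"method": "arm_command", "body": {"steps": [0,0,-40,0,0,0,60,0,0,-80,0,0,0,60,5,35,-81,0,0,-8,55,10,75,-81,0,0,-18,50,15,110,-81,0,0,-28,50]}}

```text
time_s: 15.18
tool_pos: [0.6153, -0.018, 0.2997]
ee_rot: [0.455, 0.891, 0.0, 0.0]
ft_force: [-0.0, -0.5, 0.2]
finger_gap: 0.585
grasp_force: 0.0
```

```bash
python3 chk.py; python3 - <<'E'
from h import *
print(go(-33,-129,290,57.8))
E
```

```text
x -36.6 y -110.1 Fx -0.5 [-0.  -0.5  0.2] t 15.175 0.585 [-0.03  0.23  0.13  1.48  0.    0.91]
[-5.7, 18.4, 9.7, 0.0, 0.0, -21.9]
```

Emit:
{"method": "arm_command", "body": {"steps": [-3,9,0,0,0,-10,50,-5.7,18.4,5,0,0,-20,50,-5.7,18.4,10,0,0,-21.9,50,-5.7,18.4,10,0,0,-21.9,45]}}

```text
time_s: 15.68
tool_pos: [0.632, -0.0123, 0.289]
ee_rot: [0.281, 0.96, -0.0, -0.001]
ft_force: [0.6, 0.2, 0.3]
finger_gap: 0.528
grasp_force: 0.0
```

```bash
python3 chk.py; python3 - <<'E'
from h import *
print(go(-33,-129,226,57.8))
f=optics.grab_frame("scene"); cv2.imwrite("pics/s3.png",cv2.resize(f["img"][100:300,230:430],None,fx=3,fy=3))
E
```

```text
x -33.4 y -127.4 Fx 0.1 [0.6 0.2 0.3] t 15.675 0.528 [-0.02  0.27  0.16  1.46 -0.    0.55]
[-1.0, 1.4, 63.0, -0.0, -0.1, -0.5]
```

View pics/s3.png

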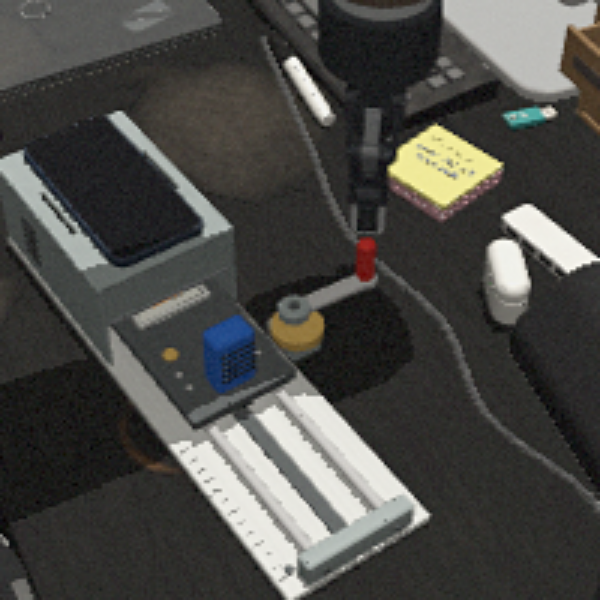

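The carriage is in the hood, its blue grip at crop (230,352); the gripper is directly above the red peg (367,258), with the phone unmoved. Descend and close.

Emit:
{"method": "arm_command", "body": {"steps": [-1,1.4,20,0,0,0,45,-1,1.4,42,0,0,0,45,-1,1.4,60,0,0,0,40,-1,1.4,63,0,0,0,30,-1,1.4,63,0,0,0,20], "squeeze": 20}}

```text
time_s: 16.35
tool_pos: [0.634, -0.0116, 0.2268]
ee_rot: [0.28, 0.96, 0.0, 0.0]
ft_force: [0.9, 0.0, -0.5]
finger_gap: 0.232
grasp_force: 0.0
```

Emit:
{"method": "arm_command", "body": {"steps": [0,0,0,0,0,0,10,0,0,0,0,0,0,5,0,0,0,0,0,0,5,0,0,0,0,0,0,5]}}

```text
time_s: 16.85
tool_pos: [0.6341, -0.0117, 0.2273]
ee_rot: [0.28, 0.96, 0.0, 0.0]
ft_force: [-2.0, -0.7, 2.9]
finger_gap: 0.153
grasp_force: 21.3
```

```bash
cat > arc.py <<'E'
from h import *
s=read_state(); M=R.from_quat(s["ee_rot"]).as_matrix()
p=np.load("cop.npy"); c,si=np.cos(p[2]),np.sin(p[2]); d=s["tool_pos"][:2]-p[:2]; q=np.array([d[0]*c+d[1]*si,-d[0]*si+d[1]*c])*1e3-[-30,-68]
th0=np.arctan2(-q[0],-q[1]); print("th",th0.round(3),"r",np.hypot(*q).round(1))
for th in th0+np.arange(1,16)*.1:
    b=C2W(*(np.array([-30,-68])+60*np.array([-np.sin(th),-np.cos(th)])),0)-C2W(*(np.array([-30,-68])+60*np.array([-np.sin(th0),-np.cos(th0)])),0)
    print(th.round(2),(M.T@b*1e3).round(1))
E
python3 chk.py; python3 arc.py
```

```text
x -33.0 y -129.6 Fx -0.4 [-2.  -0.7  2.9] t 16.85 0.153 [-0.02  0.29  0.07  1.35 -0.    0.55]
th 0.049 r 61.7
0.15 [-3.4 -4.9  0. ]
0.25 [ -6.3 -10.2   0. ]
0.35 [ -8.7 -15.7   0. ]
0.45 [-10.5 -21.4   0. ]
0.55 [-11.7 -27.3  -0. ]
0.65 [-12.4 -33.2  -0. ]
0.75 [-12.4 -39.2  -0. ]
0.85 [-11.9 -45.2  -0. ]
0.95 [-10.7 -51.1  -0. ]
1.05 [ -9.  -56.8  -0. ]
1.15 [ -6.7 -62.4  -0. ]
1.25 [ -3.8 -67.6  -0. ]
1.35 [ -0.5 -72.6  -0. ]
1.45 [  3.4 -77.2  -0. ]
1.55 [  7.6 -81.4  -0. ]
```

Emit:
{"method": "arm_command", "body": {"steps": [-3.4,-4.9,0,0,0,0,5,-6.3,-10.2,0,0,0,0,5,-8.7,-15.7,0,0,0,0,5,-10.5,-21.4,0,0,0,0,5,-11.7,-27.3,0,0,0,0,5]}}

```text
time_s: 17.48
tool_pos: [0.6304, -0.0415, 0.2274]
ee_rot: [0.28, 0.96, 0.001, 0.002]
ft_force: [8.2, 1.8, 2.3]
finger_gap: 0.153
grasp_force: 21.2
```

```bash
python3 chk.py; python3 arc.py
```

```text
x -62.0 y -121.8 Fx 0.7 [8.2 1.8 2.3] t 17.475 0.153 [-0.07  0.28  0.06  1.34  0.    0.5 ]
th 0.537 r 62.6
0.64 [-0.7 -6.  -0. ]
0.74 [ -0.8 -12.   -0. ]
0.84 [ -0.3 -17.9  -0. ]
0.94 [  0.7 -23.8  -0.1]
1.04 [  2.4 -29.6  -0.1]
1.14 [  4.6 -35.2  -0.1]
1.24 [  7.4 -40.5  -0.1]
1.34 [ 10.7 -45.5  -0.1]
1.44 [ 14.5 -50.1  -0.2]
1.54 [ 18.7 -54.4  -0.2]
1.64 [ 23.3 -58.2  -0.2]
1.74 [ 28.3 -61.5  -0.2]
1.84 [ 33.6 -64.4  -0.3]
1.94 [ 39.2 -66.6  -0.3]
2.04 [ 44.9 -68.4  -0.3]
```

Emit:
{"method": "arm_command", "body": {"steps": [-0.7,-6,0,0,0,0,5,-0.8,-12,0,0,0,0,5,-0.3,-18,0,0,0,0,5,0.7,-23.8,0,0,0,0,5,2.4,-29.6,0,0,0,0,5]}}

```text
time_s: 18.1
tool_pos: [0.6115, -0.0649, 0.2272]
ee_rot: [0.28, 0.96, 0.0, 0.001]
ft_force: [6.3, 0.7, 3.3]
finger_gap: 0.152
grasp_force: 21.4
```

```bash
python3 chk.py; python3 arc.py|head -7
```

```text
x -82.7 y -99.9 Fx -0.1 [6.3 0.7 3.3] t 18.1 0.152 [-0.11  0.24  0.01  1.34  0.    0.46]
th 1.026 r 61.6
1.13 [ 2.2 -5.6 -0. ]
1.23 [  4.9 -10.9  -0. ]
1.33 [  8.1 -16.   -0. ]
1.43 [ 11.9 -20.7  -0. ]
1.53 [ 16.  -25.   -0.1]
1.63 [ 20.6 -28.8  -0.1]
```

Slower to the end.

Emit:
{"method": "arm_command", "body": {"steps": [1.1,-2.8,0,0,0,0,5,2.2,-5.6,0,0,0,0,5,3.5,-8.2,0,0,0,0,5,4.9,-10.9,0,0,0,0,5,6.5,-13.5,0,0,0,0,5]}}

```text
time_s: 18.73
tool_pos: [0.599, -0.0726, 0.2272]
ee_rot: [0.28, 0.96, 0.001, 0.001]
ft_force: [5.7, 2.3, 2.0]
finger_gap: 0.154
grasp_force: 21.3
```

```bash
python3 chk.py; python3 arc.py|head -7
```

```text
x -88.5 y -86.4 Fx 1.5 [5.7 2.3 2. ] t 18.725 0.154 [-0.12  0.22 -0.02  1.33  0.    0.45]
th 1.266 r 61.3
1.37 [ 3.4 -4.9 -0. ]
1.47 [ 7.4 -9.5 -0. ]
1.57 [ 11.7 -13.6  -0. ]
1.67 [ 16.4 -17.3  -0.1]
1.77 [ 21.5 -20.4  -0.1]
1.87 [ 26.9 -23.1  -0.1]
```

Emit:
{"method": "arm_command", "body": {"steps": [1.1,-1.7,0,0,0,0,5,2.3,-3.3,0,0,0,0,5,3.4,-4.9,0,0,0,0,5,4.2,-5.9,0,0,0,0,5,4.2,-5.9,0,0,0,0,5]}}

```text
time_s: 19.35
tool_pos: [0.5927, -0.0751, 0.2272]
ee_rot: [0.28, 0.96, 0.001, 0.002]
ft_force: [9.9, 5.3, 0.8]
finger_gap: 0.157
grasp_force: 21.3
```

```bash
python3 chk.py; python3 arc.py|head -4
```

```text
x -90.2 y -79.9 Fx 3.9 [9.9 5.3 0.8] t 19.35 0.157 [-0.13  0.2  -0.04  1.33  0.    0.44]
th 1.376 r 61.4
1.48 [ 4.  -4.5 -0. ]
1.58 [ 8.3 -8.6 -0. ]
1.68 [ 13.1 -12.2  -0.1]
```

Emit:
{"method": "arm_command", "body": {"steps": [0,0,0,0,0,0,15,0,0,0,0,0,0,25,0,0,0,0,0,0,30,0,0,-20,0,0,0,30,0,0,-50,0,0,0,30]}}

```text
time_s: 19.98
tool_pos: [0.5912, -0.0754, 0.2758]
ee_rot: [0.28, 0.96, -0.0, -0.002]
ft_force: [0.0, -0.3, 0.4]
finger_gap: 0.349
grasp_force: 0.0
```

Emit:
{"method": "arm_command", "body": {"steps": [0,0,-50,0,0,0,30,0,0,-100,0,0,0,30,0,0,-130,0,0,0,30,0,0,-130,0,0,0,30]}}

```text
time_s: 20.48
tool_pos: [0.5918, -0.0754, 0.409]
ee_rot: [0.28, 0.96, 0.0, 0.002]
ft_force: [0.1, -0.8, 0.1]
finger_gap: 0.351
grasp_force: 0.0
```

```bash
python3 chk.py; python3 - <<'E'
from h import *
f=optics.grab_frame("scene"); cv2.imwrite("pics/s4.png",cv2.resize(f["img"][100:300,230:430],None,fx=3,fy=3))
a,sa=colcent(f,"red",(300,380,165,260)); w=pix2z(f,*a,.064); p=np.load("cop.npy"); c,s=np.cos(p[2]),np.sin(p[2]); d=w[:2]-p[:2]; q=np.array([d[0]*c+d[1]*s,-d[0]*s+d[1]*c])*1e3-[-30,-68]; print(sa,"clamp",np.arctan2(-q[0],-q[1]),np.hypot(*q))
E
```

```text
x -90.3 y -78.9 Fx -0.8 [ 0.1 -0.8  0.1] t 20.475 0.351 [-0.13  0.2   0.31  1.68 -0.    0.44]
[346 204   6  15  80] clamp 1.3703492167545597 58.07755157059132
```

View pics/s4.png

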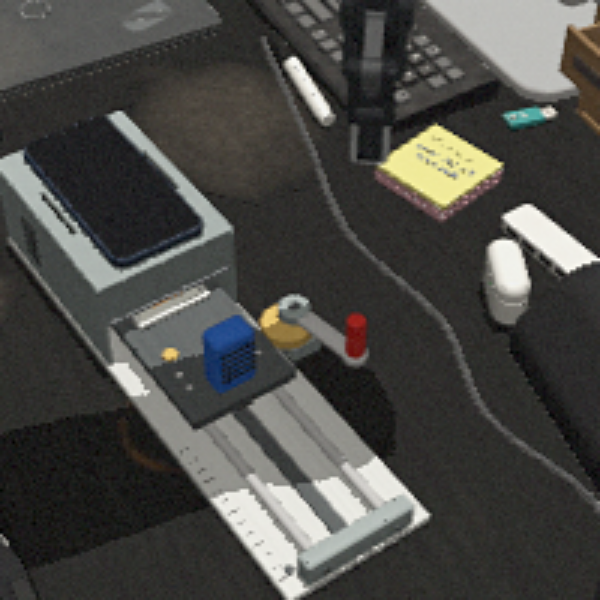

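The lever points back along the rail (red peg at crop 356,335, about 1.37 rad), the carriage is still in the hood and the phone hasn't moved.

```bash
python3 -c "
from cell import order
print(order.job_done())"
```

```text
the job is handed in; nothing more can be done
None
```

The job is handed in at about 20.5 s; the verdict wasn't shown. The carriage was pressed onto the stop with an estimated 4 N (from wrist force), the clamp reads about 1.37 rad in the last picture, and the phone looks unmoved.

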